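# Start and drive home the coarse-thread plug of a pressure reservoir

### The arm

A 6-joint arm with a two-finger parallel gripper is mounted at the origin on a cart in front of the work surface, level with it; the furniture and walls round the work are solid. World frame = base frame: x ahead of the robot, y to its left, z up, the work surface at z = 0. Lengths are in mm, angles in degrees, forces in N, time in s.
With the tool pointing down it reaches from about 300 to 775 mm from the base axis. Payload 14.6 kg.
Tool frame: the origin (TCP) lies at the very end of the fingers, on their centre line; the grasp point (between the pads) lies 19 mm behind it; z points along the fingers, y is the line along which they close (so a half turn about z gives the same grasp; the last joint's range is limited). The gripper opens to 94 mm and grips with 3 to 60 N. Pads are 16 mm wide; open, the fingers measure 119 mm over their backs; the gripper's body (75 mm by 177 mm) begins 78 mm behind the grasp point.
Start: joints at [65.397, 17.183, 87.147, -0, 75.671, -3.816], TCP at [195.188, 514.189, 205.446] pointing down, gripper open.
Joint ranges: [-173.82, 173.82], [-45.26, 126.66], [13.44, 144.39], [-59.66, 239.66], [0, 175.72], [-146.38, 146.38]. Speed limits (degrees/s): [127.2, 127.2, 147.25, 180, 180, 180].

### API

Orientations are given as [roll, pitch, yaw] about the fixed x, y, z axes, in that order (R = Rz(yaw) Ry(pitch) Rx(roll)).
In Python, from bench import telemetry, cams, r gives the robot as it stands.
- The arm moves only by the tool arm_command, never from a script. Its argument "steps" is one flat list of numbers, 7 for each row, row after row: the turn, a rotation vector about the world's x, y, z in rad, then the shift along the world's x, y, z in m, then the finger opening in m, from 0 to 0.094. A call has 1 to 20 rows; each row shifts and turns the commanded pose from where the row before left it; what a row does not reach is not made up. A row lasts 1/8 s, in which the tool goes at most 62.5 mm and 10.7 degrees, less where a joint would pass 70% of its speed; a pose out of reach is approached as far as the arm can. A call is refused whole if a number of a shift passes 0.0625 or a number of a turn 0.188, either way. A call with a gripper value outside its range is refused whole. The fingers move at their own pace and stop on an object; "grip_force" is the grip in N (left out, the last holds). Time passes only in rows, so rows that do not move let the fingers close. It gives the time, the measured TCP pose, the force, the opening and the grip force at its end, in the units of the state.
- telemetry.get_obs(): the state, without advancing time (a new reading comes with each control period).
- cams.read_camera(name): name is "scene" or "top" or "wrist"; returns the picture (420x560x3 uint8, red, green, blue); there is no depth.
- cams.camera_model(name): a dict with "fovy" (degrees; the focal length in pixels is half the picture's height over the tangent of half this angle, whatever the lens; pixels are square), "cx", "cy" (the principal point, pixels), "R" (3x3) and "t" (3): a world point X has camera coordinates R X + t. Camera axes: x right, y down, z forward; pixel columns grow to the right and rows downward; lengths in mm; the calibration is good to about 2 mm. The wrist camera is an equidistant fisheye: a pixel r from the principal point sees the ray r / f radians off the axis. A picture is of the moment at which its call begins: read the wrist's pose just before it. camera_model takes no time and is no camera call; for the wrist camera it gives the pose at the moment of the call.
- r.finish_job(): hands the job in; it is judged then, once.
The state is a dict: "clock": time; "q": joint angles; "qvel": joint speeds; "tau": joint torques, N m; "tcp_pos": TCP position; "tool_rot": TCP orientation; "force": force on the tool from outside, world axes, zero at the start; "wrist_torque": the same for the moment, N m; "gripper_width": finger opening in mm; "grasp_force": force on a finger pad.
Only numpy, scipy, OpenCV 4.12 (cv2) and the standard library are available. Lean on these libraries where they do the work, as an engineer would, in place of code of your own. Each camera call takes 0.05 s, during which the arm holds its last target. There are 200 camera calls.

### The job

Close the pressure reservoir with its winged screw plug: set the plug upright in the neck with its wing bar in line with the two ribs on the neck, turn it backward (anticlockwise from above) until you feel the thread start drop, and only then drive it forward (clockwise) until its head is fully home, squeezing the rubber ring, and it has just become snug. Feel your way gently, without forcing or overtightening the thread, then let go, and leave the things around it where they are.

Things in the scene. Friction and masses are not known exactly. Their poses are not given: they have to be found in the camera images.
- plug: Loose steel screw plug, 0.22 kg, 69 mm tall, upright on the bench. Origin: centre of its underside, z up. Spigot 24 mm wide, 24 mm long, foot tapered to 20 mm, with two thread lugs at +x and -x (20 mm from the axis, 7 mm wide, z 3.5 to 7.5 mm); round head 58 mm wide, z 24 to 32 mm; on it a wing bar to grip, 46 mm along x, 12 mm thick along y, z 32 to 69 mm. Half a turn makes no difference.
- plug_bar (a point): Point on the plug's axis in its wing bar, 50 mm above the plug's origin; axes as the plug's.
- reservoir: Fixed aluminium can: foot 92 mm, body 78 mm wide, steel neck 60 mm outside, 47 mm bore, rim 98 mm above the bench, on it a springy rubber ring 4 mm tall. Origin: centre of its underside, z up. Two upright ribs outside the neck at +x and -x. Hose stub on the body at +y, 62 mm out, 30 mm up. In the neck a two-start right-hand thread (31 mm clear for the spigot), turned at an unknown angle: find it by feel.
- neck_rim (a point): Centre of the neck's mouth, at the height of the steel rim, 98 mm above the reservoir's origin; axes as the reservoir's.
- crest_rest (a point): Where the plug's origin lies when, in line with the ribs, its lugs rest on the thread crest: on the axis, 89 mm above the reservoir's origin (underside of the head 15 mm above the steel rim). From here turn backward 0.3 to 1.3 rad, pressing slightly or letting its weight act, until it drops 9 mm. Turned forward here, the lugs run into a hard tooth.
- thread_start (a point): Where the plug's origin lies once it has dropped: on the axis, 80 mm above the reservoir's origin. The lugs then have 0.25 rad of free turn in the thread's mouth; past that, backward, is a hard wall. Let go here or on the crest, the plug stays standing by its own weight.
- thread_home (a point): Where the plug's origin lies when home (to 1 mm), head squeezing the rubber ring: on the axis, 76 mm above the reservoir's origin. Forward from the drop: in 0.4 to 0.9 rad the head meets the ring (78 mm); 0.7 to 1.0 rad more squeeze it, friction relaxing whenever you stop, up to the thread's firm end, where a torque over 0.25 N m stays: that is snug; 1 N m is too much.
- paste_jar: Screw-lid jar, 52 mm wide, 55 mm tall, a bystander. Origin: centre of its underside.
- vial: Small vial with ribbed cap, 22 mm wide, 52 mm tall, a bystander. Origin: centre of its underside.
- marker: Marker pen 135 mm long, 13 mm thick, lying between plug and reservoir, a bystander. Origin: centre of its underside.
- syringe: Dispensing syringe 130 mm long, 19 mm thick, lying left of the reservoir, a bystander. Origin: centre of its underside.
There are look-alikes about, which are no part of the job. There is more than one size of the plug; the job needs the smaller.

How it is judged:
By the outcome, as a careful person would: the job done as asked, in the order asked, and still so for the second after the job is handed in, with the robot touching nothing.
It also fails if it takes over 72 s, if anything falls off the work surface, if the arm or the gripper's body presses on something with over 40 N, if the wrist force passes 120 N, or if a joint passes its speed limit or range.

## Working session

There is one attempt and no reset: what is moved stays moved. The work goes in short steps, Python scripts to look and compute and a tool call to move; the robot and the scene stay as the last step left them, time stands still between calls to the robot, and variables do not carry over. Pictures are saved under pics/ and viewed, at most 10 in all, crops included, and the job is handed in when it is done.

Besides the shell and the picture viewer there is one more tool, called after "Request:" as name(argument=value, ...) on one line, values as JSON. arm_command: Moves the arm, as the interface text tells. Its arguments: {"type":"object","properties":{"steps":{"type":"array","items":{"type":"number"}},"grip_force":{"type":"number"}},"required":["steps"]}

```bash
mkdir -p pics; cat > h.py <<'E'
import numpy as np, cv2, json
from bench import telemetry, cams, r
def snap(n,f):
    m=cams.camera_model(n); im=cams.read_camera(n); cv2.imwrite('pics/'+f,im[:,:,::-1]); return m,im
def ray(m,u,v,fish=False):
    f=210/np.tan(np.radians(m['fovy'])/2); R=np.array(m['R']);t=np.array(m['t'])
    x=(u-m['cx'])/f;y=(v-m['cy'])/f
    if fish:
        th=np.hypot(x,y); s=np.sin(th)/max(th,1e-9); d=np.array([x*s,y*s,np.cos(th)])
    else: d=np.array([x,y,1.])
    return -R.T@t, R.T@d
def at(m,u,v,z,fish=False):
    o,d=ray(m,u,v,fish); return o+d*(z-o[2])/d[2]
def px(m,X):
    f=210/np.tan(np.radians(m['fovy'])/2); c=np.array(m['R'])@np.array(X)+np.array(m['t']); return c[0]/c[2]*f+m['cx'],c[1]/c[2]*f+m['cy']
E
python3 - <<'E'
from h import *
a,ia=snap('scene','s0.png'); b,ib=snap('top','t0.png')
for im,n in((ia,'s'),(ib,'t')): cv2.imwrite(f'pics/{n}big.png',cv2.resize(im,(800,600),interpolation=cv2.INTER_CUBIC)[:,:,::-1])
import pickle; pickle.dump((a,b),open('cm.pkl','wb'))
for m in(a,b): print(m['fovy'],m['cx'],m['cy'],(-np.array(m['R']).T@np.array(m['t'])).round(),np.array(m['R']).round(2).tolist())
print(telemetry.get_obs())
E
```

```text
46.496154095362954 275.0671194663319 204.42343344993074 [ 103. 1049.  542.] [[-0.85, -0.52, 0.01], [-0.26, 0.4, -0.88], [0.46, -0.76, -0.47]]
51.891083134787394 282.1797606233728 213.82781001947404 [ 365.  307. 1011.] [[0.07, -1.0, -0.0], [-0.97, -0.07, -0.21], [0.21, 0.02, -0.98]]
{'clock': 0.1, 'q': array([ 6.53983115e+01,  1.72116199e+01,  8.71740600e+01, -6.03854255e-04,
        7.56706295e+01, -3.81670284e+00]), 'qvel': array([-0.00336593, -0.07997154, -0.13221446,  0.02041879, -0.07183071,
       -0.01042328]), 'tau': array([ 2.35505831e-03, -5.32647586e+01, -3.53278363e+01,  7.10698287e-02,
        2.36054318e-02, -1.01024805e-04]), 'tcp_pos': array([195.0957794 , 514.00209186, 204.97078118]), 'tool_rot': array([-1.79943776e+02, -3.16460622e-03,  1.59215163e+02]), 'force': array([-0.24289134,  0.22528883, -0.60189143]), 'wrist_torque': array([ 0.03621739,  0.03131053, -0.00375388]), 'grasp_force': 0.0, 'gripper_width': 93.76550489620357}
```

View pics/sbig.png

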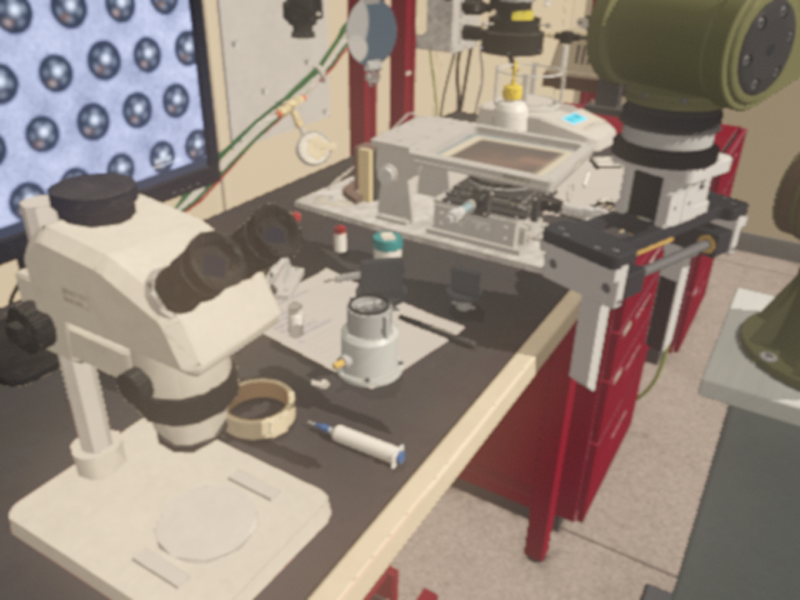

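View pics/tbig.png

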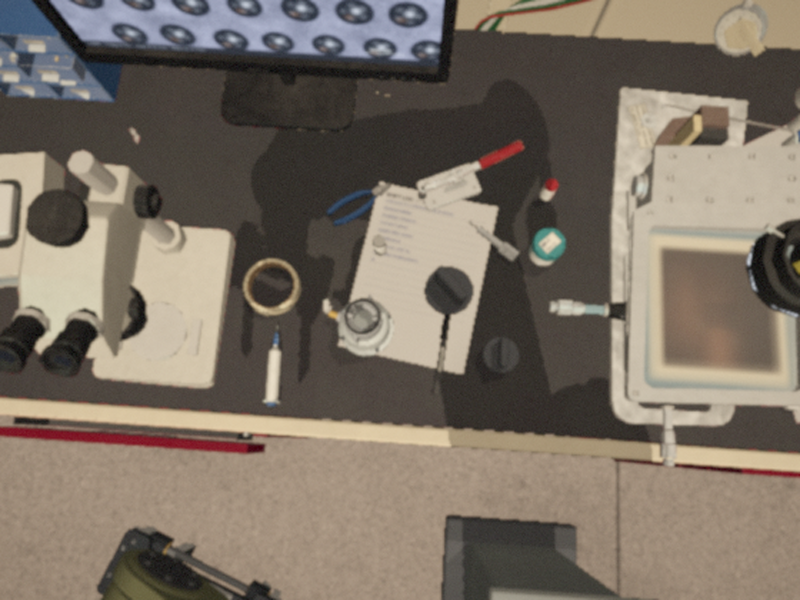

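Scene: reservoir at about (365,322) in the enlarged top view. There are two dark plugs, a larger one at (449,289) and a smaller one at (501,354), with the marker between them. I'll zoom in on the top view.

```bash
python3 - <<'E'
from h import *
im=cv2.imread('pics/t0.png')[180:280,220:380]
im=cv2.convertScaleAbs(cv2.resize(im,(800,500),interpolation=cv2.INTER_CUBIC),alpha=1.6,beta=10)
cv2.imwrite('pics/tc.png',im)
E
```

```text
(no output)
```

View pics/tc.png

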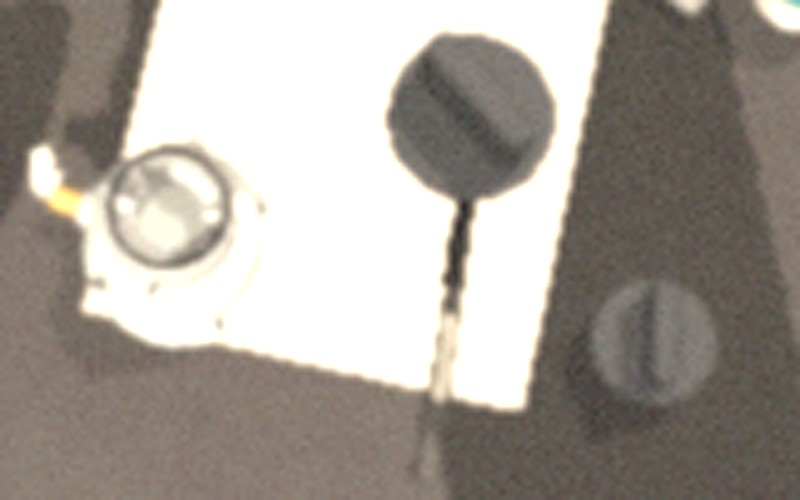

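The crop shows the small plug's head centred at (655,342), about 126 px wide, with its bar running nearly vertically in the image. The neck mouth is at (169,206), and the hose stub leaves to the left around (45,180)–(60,200). The large plug is at (471,117), about 166 px wide.

```bash
python3 - <<'E'
from h import *; import pickle
a,b=pickle.load(open('cm.pkl','rb'))
c=lambda u,v,z: at(b,220+(u+.5)/5-.5,180+(v+.5)/5-.5,z).round(1)
print('plug',c(655,342,32),'w',c(592,342,32),c(718,342,32), 'bar',c(651,292,69),c(650,390,69))
print('big',c(388,117,32),c(554,117,32))
print('rim',c(169,206,102),'w',c(107,206,102),c(231,206,102),'hose',c(75,203,30),c(40,165,30))
X=c(169,206,102); print(np.array(px(a,X))*800/560, np.array(px(a,c(655,342,32)))*800/560)
E
```

```text
plug [510.4 162.9  32. ] w [508.4 191.6  32. ] [512.4 134.2  32. ] bar [527.  170.9  69. ] [483.7 169.8  69. ]
big [607.5 291.   32. ] [612.8 213.7  32. ]
rim [544.3 383.6 102. ] w [542.5 410.2 102. ] [546.2 357.  102. ] hose [556.9 433.3  30. ] [573.8 451.3  30. ]
[367.32859951 301.37019018] [463.06879264 289.10196454]
```

Request:
arm_command(steps=[0, 0, 0.045, 0.039, -0.044, 0, 0.094, 0, 0, 0.045, 0.039, -0.044, 0, 0.094, 0, 0, 0.045, 0.039, -0.044, 0, 0.094, 0, 0, 0.045, 0.039, -0.044, 0, 0.094, 0, 0, 0.045, 0.039, -0.044, 0, 0.094, 0, 0, 0.045, 0.039, -0.044, 0, 0.094, 0, 0, 0.045, 0.039, -0.044, 0, 0.094, 0, 0, 0.045, 0.042, -0.043, 0, 0.094, 0, 0, 0, 0, 0, 0, 0.094, 0, 0, 0, 0, 0, 0, 0.094, 0, 0, 0, 0, 0, 0, 0.094])

```text
clock: 1.48
tcp_pos: [509.5, 164.2, 205.5]
tool_rot: [180.0, -0.0, 179.9]
force: [0.0, -0.9, -0.5]
gripper_width: 94.4
grasp_force: 0.0
```

```bash
python3 - <<'E'
from h import *; import pickle
o=telemetry.get_obs(); print(o['tcp_pos'],o['tool_rot'],o['q'],o['force'],o['wrist_torque'])
m,im=snap('wrist','w1.png'); pickle.dump(m,open('w1.pkl','wb'))
print(m['fovy'],m['cx'],m['cy'],-np.array(m['R']).T@m['t'],np.array(m['R']).round(2).tolist())
cv2.imwrite('pics/w1b.png',cv2.convertScaleAbs(cv2.resize(im,(800,600),interpolation=cv2.INTER_CUBIC)[:,:,::-1],alpha=1.4))
E
```

```text
[509.51610135 164.15371798 205.51471649] [ 1.79994068e+02 -3.80873160e-03  1.79912010e+02] [ 1.39338084e+01  1.53067770e+01  8.95403535e+01  6.90870957e-03
  7.51551276e+01 -7.59799715e+01] [ 0.02648304 -0.94441714 -0.49700222] [ 0.03067056  0.00742269 -0.06583198]
65.70646984690485 284.06315807869584 210.9569626816694 [439.99696028 163.97369389 383.99141666] [[0.0, 1.0, 0.0], [0.97, -0.0, 0.24], [0.24, -0.0, -0.97]]
```

View pics/w1b.png

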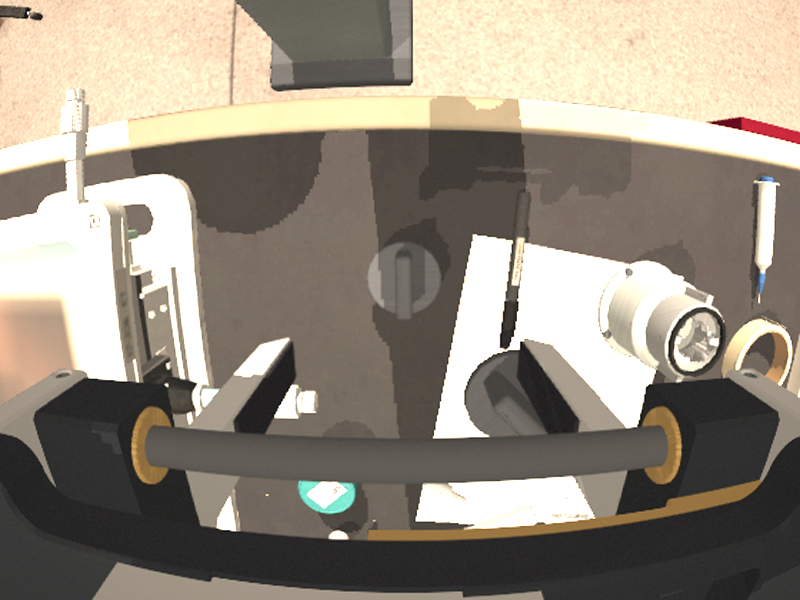

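The wrist view shows the plug at (404,277) with its bar nearly vertical, and the neck mouth at (697,340). The large plug is beside the right finger. I'll enlarge the plug and reservoir.

```bash
python3 - <<'E'
from h import *
im=cv2.imread('pics/w1.png')
A=cv2.resize(im[165:230,250:315],(400,400),interpolation=cv2.INTER_CUBIC)
B=cv2.resize(im[175:275,415:515],(400,400),interpolation=cv2.INTER_CUBIC)
cv2.imwrite('pics/w1c.png',np.hstack([A,B]))
E
```

```text
(no output)
```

View pics/w1c.png

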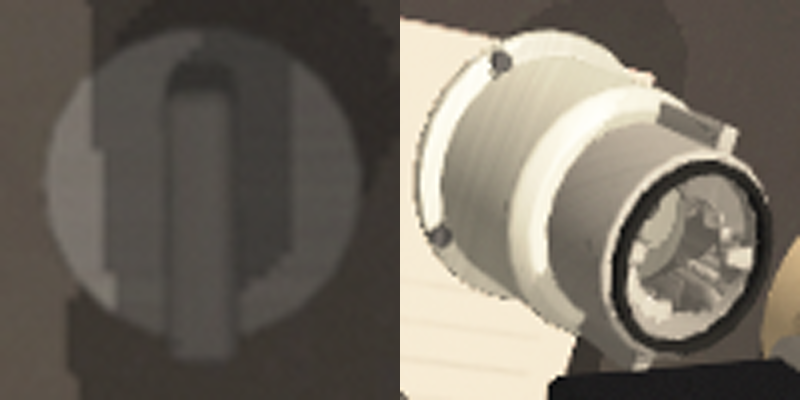

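```bash
python3 - <<'E'
from h import *; import pickle
m=pickle.load(open('w1.pkl','rb'))
A=lambda u,v,z: at(m,250+(u+.5)*65/400-.5,165+(v+.5)*65/400-.5,z,True).round(1)[:2]
B=lambda u,v,z: at(m,415+(u-400+.5)/4-.5,175+(v+.5)/4-.5,z,True).round(1)[:2]
print('head L R T B',A(46,183,32),A(360,183,32),A(203,25,32),A(203,341,32))
print('bar',A(172,95,69),A(233,93,69),A(238,355,69),A(172,357,69))
pts=np.array([B(u,v,102) for u,v in[(612,270),(771,215),(715,160),(660,352),(640,195),(745,310)]],np.float32)
print('ring',pts.tolist(),cv2.minEnclosingCircle(pts))
for z in(90,98): print('ribs',z,B(730,138,z),B(642,362,z))
E
```

```text
head L R T B [507.8 134. ] [508.  190.3] [479.5 162.3] [537.3 162.1]
bar [486.5 157.5] [486.2 167.2] [529.4 168. ] [529.7 157.2]
ring [[543.2000122070312, 353.29998779296875], [529.5999755859375, 406.0], [514.0999755859375, 382.3999938964844], [567.5, 374.5], [523.0999755859375, 358.79998779296875], [556.9000244140625, 402.70001220703125]] ((540.4156494140625, 380.4630432128906), 27.73311996459961)
ribs 90 [511.1 396.1] [575.5 377.6]
ribs 98 [509.1 389.8] [571.9 371.8]
```

Request:
arm_command(steps=[0, 0, 0.005, -0.0012, -0.0019, -0.03, 0.05, 0, 0, 0, 0, 0, -0.03, 0.05, 0, 0, 0, 0, 0, -0.03, 0.05, 0, 0, 0, 0, 0, -0.03, 0.05, 0, 0, 0, 0, 0, -0.03, 0.05, 0, 0, 0, 0, 0, -0.0125, 0.05, 0, 0, 0, 0, 0, -0.008, 0.05, 0, 0, 0, 0, 0, 0, 0.05, 0, 0, 0, 0, 0, 0, 0.05])

```text
clock: 2.65
tcp_pos: [509.4, 161.4, 35.8]
tool_rot: [180.0, 0.1, -179.9]
force: [0.1, 0.6, 0.2]
gripper_width: 50.1
grasp_force: 0.0
```

Request:
arm_command(steps=[0, 0, 0, 0, 0, 0, 0.03, 0, 0, 0, 0, 0, 0, 0.02, 0, 0, 0, 0, 0, 0, 0.014, 0, 0, 0, 0, 0, 0, 0.01, 0, 0, 0, 0, 0, 0, 0.005, 0, 0, 0, 0, 0, 0, 0.0, 0, 0, 0, 0, 0, 0, 0, 0, 0, 0, 0, 0, 0, 0, 0, 0, 0, 0, 0, 0, 0], grip_force=40)

```text
clock: 3.78
tcp_pos: [509.0, 161.3, 35.0]
tool_rot: [180.0, 0.0, -179.9]
force: [0.2, -0.1, 0.7]
gripper_width: 11.8
grasp_force: 40.0
```

Request:
arm_command(steps=[0, 0, 0, 0, 0, 0.015, 0, 0, 0, 0, 0, 0, 0.03, 0, 0, 0, 0, 0, 0, 0.04, 0, 0, 0, 0, 0, 0, 0.04, 0, 0, 0, 0, 0, 0, 0.04, 0, 0, 0, -0.04, 0.012, 0.029, 0, 0, 0, 0, -0.04, 0.012, 0.029, 0, 0, 0, 0, -0.04, 0.012, 0.029, 0, 0, 0, 0, -0.04, 0.012, 0.029, 0, 0, 0, 0, -0.04, 0.012, 0.029, 0, 0, 0, 0, -0.04, 0.012, 0.029, 0, 0, 0, 0, -0.04, 0.009, 0.03, 0, 0, 0, 0, 0, 0, 0, 0, 0, 0, 0, 0, 0, 0, 0, 0, 0, 0, 0, 0, 0, 0, 0])

```text
clock: 5.65
tcp_pos: [590.0, 364.5, 200.5]
tool_rot: [180.0, 0.0, 164.1]
force: [-0.2, -0.7, -3.0]
gripper_width: 11.5
grasp_force: 40.0
```

```bash
python3 - <<'E'
from h import *; import pickle
o=telemetry.get_obs(); print(o['tcp_pos'],o['tool_rot'],o['q'],o['force'],o['wrist_torque'],o['gripper_width'])
m,im=snap('wrist','w2.png'); pickle.dump(m,open('w2.pkl','wb'))
C=-np.array(m['R']).T@m['t'];print(C)
f=210/np.radians(1)
# predicted neck pixel
def fpx(m,X):
    f=210/np.tan(np.radians(m['fovy'])/2); c=np.array(m['R'])@X+m['t']; th=np.arctan2(np.hypot(c[0],c[1]),c[2]); k=f*th/np.hypot(c[0],c[1]); return m['cx']+k*c[0],m['cy']+k*c[1]
u,v=map(int,fpx(m,np.array([542,382,102.]))); print(u,v)
x0=u-70;y0=max(v-55,0); print(x0,y0)
cv2.imwrite('pics/w2c.png',cv2.resize(im[y0:y0+115,x0:x0+150,::-1],None,fx=5,fy=5,interpolation=cv2.INTER_CUBIC))
E
```

```text
[589.99235583 364.49741622 200.46846396] [1.79997311e+02 1.22968872e-02 1.64054680e+02] [ 2.86851980e+01  3.65190610e+01  5.99435860e+01 -6.76854691e-03
  8.35267129e+01 -4.53687203e+01] [-0.16990698 -0.71843868 -2.96397446] [-0.0290097  -0.05987258  0.0236825 ] 11.536233064813938
[523.07477577 383.26683854 378.9753873 ]
288 153
218 98
```

View pics/w2c.png

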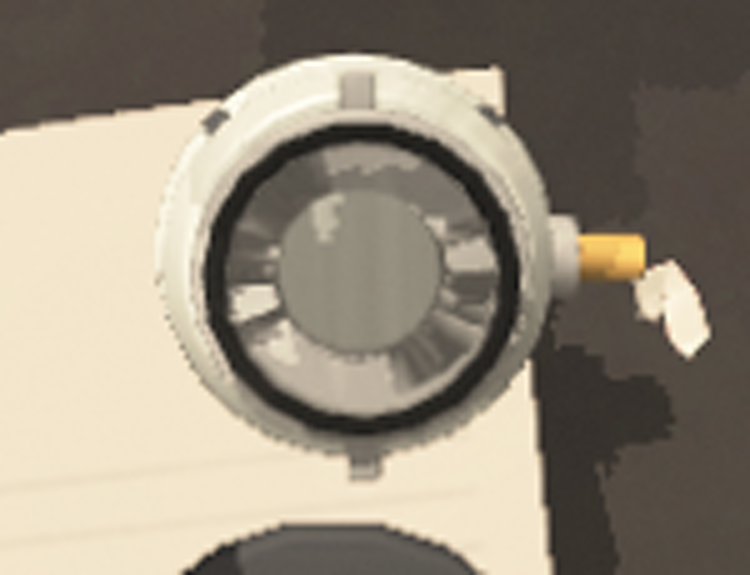

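The crop shows the ring's outer edge at x 205–518 and y 122–435, so its centre is (361.5,278.5). The ribs are at (357,100) and (366,458), and the hose tip is at (645,257).

```bash
python3 - <<'E'
from h import *; import pickle
m=pickle.load(open('w2.pkl','rb'))
B=lambda u,v,z: at(m,218+(u+.5)/5-.5,98+(v+.5)/5-.5,z,True)[:2]
p=np.array([B(361+156.5*np.cos(t),278.5+156.5*np.sin(t),102) for t in np.arange(0,6.28,.2)],np.float32)
c,r0=cv2.minEnclosingCircle(p);print('ring',c,r0,p.mean(0),B(205,278,102),B(518,278,102),B(361,122,102),B(361,435,102))
for z in(80,90,98):
    a,b=B(357,100,z),B(366,460,z); d=b-a; print('ribs',z,a,b,(a+b)/2,np.degrees(np.arctan2(d[1],d[0])))
h=B(640,257,30); print('hose',h,np.degrees(np.arctan2(*(h-np.array(c))[::-1]))-90, np.hypot(*(h-np.array(c))))
print(telemetry.get_obs()['tcp_pos'])
E
```

```text
ring (541.8741455078125, 382.9921569824219) 26.857311248779297 [541.82526 383.49374] [534.2084629  357.53793757] [548.80237875 408.82805176] [516.03134785 390.31054138] [567.69769444 375.61192456]
ribs 80 [511.37812916 391.28455799] [576.05067879 374.61242508] [543.71440397 382.94849154] -14.45570968899966
ribs 90 [511.76935356 391.01638476] [574.2787636  374.90189418] [543.02405858 382.95913947] -14.455709688999676
ribs 98 [512.08233308 390.80184618] [572.86123145 375.13346945] [542.47178226 382.96765782] -14.45570968899967
hose [557.9681282  442.43841822] -15.148638498799116 61.58631547381801
[590.03271574 364.58623752 200.48110927]
```

Request:
arm_command(steps=[0, 0, 0.022, -0.0158, 0.006, 0, 0, 0, 0, 0, -0.0158, 0.006, 0, 0, 0, 0, 0, -0.0159, 0.006, 0, 0, 0, 0, 0, 0, 0, -0.02, 0, 0, 0, 0, 0, 0, -0.02, 0, 0, 0, 0, 0, 0, -0.015, 0, 0, 0, 0, 0, 0, 0, 0, 0, 0, 0, 0, 0, 0, 0])

```text
clock: 6.7
tcp_pos: [542.8, 383.5, 145.9]
tool_rot: [180.0, 0.0, 165.3]
force: [-0.3, 0.5, -2.7]
gripper_width: 11.8
grasp_force: 40.0
```

Request:
arm_command(steps=[0, 0, 0, 0, 0, -0.004, 0, 0, 0, 0, 0, 0, -0.004, 0, 0, 0, 0, 0, 0, -0.004, 0, 0, 0, 0, 0, 0, -0.003, 0, 0, 0, 0, 0, 0, 0, 0])

```text
clock: 7.32
tcp_pos: [542.4, 383.2, 129.6]
tool_rot: [-180.0, -0.0, 165.3]
force: [-0.5, -0.1, -3.4]
gripper_width: 11.7
grasp_force: 40.0
```

Request:
arm_command(steps=[0, 0, 0, 0, 0, -0.0015, 0, 0, 0, 0, 0, 0, -0.0015, 0, 0, 0, 0, 0, 0, -0.001, 0, 0, 0, 0, 0, 0, 0, 0])

```text
clock: 7.82
tcp_pos: [542.5, 383.3, 125.9]
tool_rot: [-180.0, -0.0, 165.3]
force: [0.5, -0.5, -1.7]
gripper_width: 11.9
grasp_force: 40.0
```

Request:
arm_command(steps=[0, 0, 0, 0, 0, -0.0007, 0, 0, 0, 0, 0, 0, 0, 0, 0, 0, 0, 0, 0, 0, 0])

```text
clock: 8.2
tcp_pos: [542.5, 383.3, 125.2]
tool_rot: [-180.0, -0.0, 165.3]
force: [-0.1, -0.5, -2.2]
gripper_width: 11.8
grasp_force: 40.0
```

Request:
arm_command(steps=[0, 0, 0, 0, 0, -0.0005, 0, 0, 0, 0, 0, 0, 0, 0, 0, 0, 0, 0, 0, 0, 0])

```text
clock: 8.57
tcp_pos: [542.5, 383.3, 124.7]
tool_rot: [-180.0, -0.0, 165.3]
force: [0.4, -0.3, -1.8]
gripper_width: 11.7
grasp_force: 40.0
```

Request:
arm_command(steps=[0, 0, 0, 0, 0, -0.0005, 0, 0, 0, 0, 0, 0, 0, 0, 0, 0, 0, 0, 0, 0, 0])

```text
clock: 8.95
tcp_pos: [542.5, 383.3, 124.3]
tool_rot: [180.0, 0.0, 165.3]
force: [-0.2, 0.4, -2.6]
gripper_width: 11.9
grasp_force: 40.0
```

Request:
arm_command(steps=[0, 0, 0, 0, 0, -0.0005, 0, 0, 0, 0, 0, 0, 0, 0, 0, 0, 0, 0, 0, 0, 0])

```text
clock: 9.32
tcp_pos: [542.5, 383.3, 123.9]
tool_rot: [180.0, 0.0, 165.3]
force: [-0.3, -0.8, -0.3]
gripper_width: 11.7
grasp_force: 40.0
```

Request:
arm_command(steps=[0, 0, 0, 0, 0, -0.0005, 0, 0, 0, 0, 0, 0, 0, 0, 0, 0, 0, 0, 0, 0, 0])

```text
clock: 9.7
tcp_pos: [542.6, 383.3, 123.7]
tool_rot: [180.0, 0.0, 165.3]
force: [-1.9, -0.7, 5.0]
gripper_width: 11.8
grasp_force: 40.0
```

Request:
arm_command(steps=[0, 0, 0.06, 0, 0, 0, 0, 0, 0, 0.06, 0, 0, 0, 0, 0, 0, 0.06, 0, 0, 0, 0, 0, 0, 0.06, 0, 0, 0, 0, 0, 0, 0, 0, 0, 0, 0])

```text
clock: 10.32
tcp_pos: [542.8, 383.4, 123.6]
tool_rot: [180.0, 0.0, 179.1]
force: [0.6, -0.4, 5.1]
gripper_width: 11.7
grasp_force: 40.0
```

Request:
arm_command(steps=[0, 0, 0.04, 0, 0, 0, 0, 0, 0, 0.04, 0, 0, 0, 0, 0, 0, 0, 0, 0, 0, 0])

```text
clock: 10.7
tcp_pos: [542.7, 383.3, 123.5]
tool_rot: [180.0, 0.0, -176.4]
force: [-0.2, -0.3, 5.4]
gripper_width: 12.0
grasp_force: 40.0
```

Request:
arm_command(steps=[0, 0, 0.04, 0, 0, 0, 0, 0, 0, 0.04, 0, 0, 0, 0, 0, 0, 0, 0, 0, 0, 0])

```text
clock: 11.08
tcp_pos: [542.5, 383.3, 123.1]
tool_rot: [-180.0, -0.0, -171.8]
force: [0.1, 0.3, 2.4]
gripper_width: 11.6
grasp_force: 40.0
```

Request:
arm_command(steps=[0, 0, 0.04, 0, 0, 0, 0, 0, 0, 0.04, 0, 0, 0, 0, 0, 0, 0, 0, 0, 0, 0])

```text
clock: 11.45
tcp_pos: [542.1, 383.2, 122.4]
tool_rot: [-180.0, -0.1, -167.3]
force: [-0.7, 0.8, -1.6]
gripper_width: 12.2
grasp_force: 40.0
```

Request:
arm_command(steps=[0, 0, 0.04, 0, 0, 0, 0, 0, 0, 0.04, 0, 0, 0, 0, 0, 0, 0, 0, 0, 0, 0])

```text
clock: 11.82
tcp_pos: [542.3, 383.2, 122.7]
tool_rot: [-180.0, -0.1, -162.7]
force: [-0.2, -0.6, -1.8]
gripper_width: 12.0
grasp_force: 40.0
```

Request:
arm_command(steps=[0, 0, 0, 0, 0, -0.001, 0, 0, 0, 0, 0, 0, -0.001, 0, 0, 0, 0, 0, 0, 0, 0])

```text
clock: 12.2
tcp_pos: [542.4, 383.2, 121.1]
tool_rot: [-180.0, -0.0, -162.6]
force: [0.5, 0.1, -2.0]
gripper_width: 12.0
grasp_force: 40.0
```

```bash
python3 -c "
from h import *
o=telemetry.get_obs();print(o['tcp_pos'],o['force'],o['wrist_torque'])"
```

```text
[542.42622429 383.23758239 121.05996436] [ 0.46084297  0.1077095  -2.00571822] [ 0.07729603 -0.04824233  0.04128014]
```

Lower than the crest with no load, so it is in the drop. Continuing down.

Request:
arm_command(steps=[0, 0, 0, 0, 0, -0.001, 0, 0, 0, 0, 0, 0, -0.001, 0, 0, 0, 0, 0, 0, -0.001, 0, 0, 0, 0, 0, 0, -0.001, 0, 0, 0, 0, 0, 0, 0, 0])

```text
clock: 12.82
tcp_pos: [542.4, 383.3, 117.1]
tool_rot: [-180.0, -0.0, -162.6]
force: [-0.1, -0.5, -2.2]
gripper_width: 12.2
grasp_force: 40.0
```

Request:
arm_command(steps=[0, 0, 0, 0, 0, -0.001, 0, 0, 0, 0, 0, 0, 0, 0, 0, 0, 0, 0, 0, 0, 0])

```text
clock: 13.2
tcp_pos: [542.5, 383.3, 116.3]
tool_rot: [180.0, 0.0, -162.6]
force: [0.3, -0.1, -2.2]
gripper_width: 11.7
grasp_force: 40.0
```

Request:
arm_command(steps=[0, 0, 0, 0, 0, -0.0007, 0, 0, 0, 0, 0, 0, 0, 0, 0, 0, 0, 0, 0, 0, 0])

```text
clock: 13.58
tcp_pos: [542.5, 383.3, 115.6]
tool_rot: [180.0, 0.0, -162.6]
force: [0.7, 1.0, -1.5]
gripper_width: 11.8
grasp_force: 40.0
```

```bash
python3 -c "
from h import *
o=telemetry.get_obs();print(o['tcp_pos'],o['tool_rot'],o['force'],o['wrist_torque'],o['q'])"
```

```text
[542.50365715 383.30232422 115.55040134] [ 1.79998006e+02  1.76692915e-03 -1.62571982e+02] [ 0.70480029  1.02877567 -1.52110288] [0.04318593 0.06951446 0.02484714] [ 3.20836839e+01  3.61745367e+01  7.18608694e+01  1.55899032e-03
  7.19623799e+01 -7.53448165e+01]
```

Request:
arm_command(steps=[0, 0, 0, 0, 0, -0.0005, 0, 0, 0, 0, 0, 0, 0, 0, 0, 0, 0, 0, 0, 0, 0])

```text
clock: 13.95
tcp_pos: [542.5, 383.3, 115.0]
tool_rot: [-180.0, -0.0, -162.6]
force: [-0.6, 0.1, -2.0]
gripper_width: 12.2
grasp_force: 40.0
```

Request:
arm_command(steps=[0, 0, 0, 0, 0, -0.0004, 0, 0, 0, 0, 0, 0, 0, 0, 0, 0, 0, 0, 0, 0, 0])

```text
clock: 14.32
tcp_pos: [542.5, 383.3, 114.8]
tool_rot: [180.0, 0.0, -162.6]
force: [-0.5, -0.6, 0.3]
gripper_width: 11.8
grasp_force: 40.0
```

Request:
arm_command(steps=[0, 0, -0.05, 0, 0, 0, 0, 0, 0, -0.05, 0, 0, 0, 0, 0, 0, 0, 0, 0, 0, 0])

```text
clock: 14.7
tcp_pos: [542.6, 383.4, 114.8]
tool_rot: [180.0, 0.0, -168.3]
force: [-0.0, -0.2, -0.3]
gripper_width: 11.7
grasp_force: 40.0
```

Request:
arm_command(steps=[0, 0, -0.05, 0, 0, 0, 0, 0, 0, -0.05, 0, 0, -0.0002, 0, 0, 0, 0, 0, 0, 0, 0])

```text
clock: 15.08
tcp_pos: [542.6, 383.4, 114.6]
tool_rot: [180.0, 0.0, -174.0]
force: [0.6, 0.2, 0.8]
gripper_width: 11.8
grasp_force: 40.0
```

Request:
arm_command(steps=[0, 0, -0.05, 0, 0, -0.0001, 0, 0, 0, -0.05, 0, 0, -0.0001, 0, 0, 0, 0, 0, 0, 0, 0])

```text
clock: 15.45
tcp_pos: [542.5, 383.3, 114.3]
tool_rot: [180.0, 0.0, -179.7]
force: [0.9, 1.1, -0.1]
gripper_width: 12.0
grasp_force: 40.0
```

```bash
python3 -c "
from h import *
o=telemetry.get_obs();print(o['tcp_pos'],o['tool_rot'],o['force'],o['wrist_torque'])"
```

```text
[542.52417008 383.28758282 114.28995924] [ 1.79998248e+02  5.50568215e-03 -1.79654573e+02] [ 0.86808952  1.07801547 -0.12570925] [ 0.02051296 -0.02096175  0.00282968]
```

Request:
arm_command(steps=[0, 0, -0.05, 0, 0, -0.0001, 0, 0, 0, -0.05, 0, 0, -0.0001, 0, 0, 0, -0.05, 0, 0, -0.0001, 0, 0, 0, -0.05, 0, 0, -0.0001, 0, 0, 0, 0, 0, 0, 0, 0])

```text
clock: 16.08
tcp_pos: [542.4, 383.2, 113.6]
tool_rot: [-180.0, -0.0, 168.9]
force: [-0.4, 0.2, -2.5]
gripper_width: 12.2
grasp_force: 40.0
```

```bash
python3 -c "
from h import *
o=telemetry.get_obs();print(o['tcp_pos'],o['tool_rot'],o['force'],o['wrist_torque'])"
```

```text
[542.37502778 383.22100865 113.55807398] [-1.79980956e+02 -2.15439419e-02  1.68906518e+02] [-0.35989703  0.18080562 -2.52324681] [ 0.08177931 -0.0326139  -0.00931135]
```

Request:
arm_command(steps=[0, 0, -0.05, 0, 0, -0.00015, 0, 0, 0, -0.05, 0, 0, -0.00015, 0, 0, 0, -0.05, 0, 0, -0.00015, 0, 0, 0, -0.05, 0, 0, -0.00015, 0, 0, 0, 0, 0, 0, 0, 0])

```text
clock: 16.7
tcp_pos: [542.4, 383.2, 113.0]
tool_rot: [-180.0, -0.0, 157.5]
force: [0.1, 0.4, -2.7]
gripper_width: 11.7
grasp_force: 40.0
```

```bash
python3 -c "
from h import *
o=telemetry.get_obs();print(o['tcp_pos'],o['tool_rot'],o['force'],o['wrist_torque'])"
```

```text
[542.38849633 383.21951742 113.01661419] [-1.79978362e+02 -1.49385891e-02  1.57456070e+02] [ 0.0654676   0.36773135 -2.73230947] [-0.00364056 -0.02654775 -0.01919072]
```

Request:
arm_command(steps=[0, 0, -0.05, 0, 0, -0.00015, 0, 0, 0, -0.05, 0, 0, -0.00015, 0, 0, 0, 0, 0, 0, 0, 0])

```text
clock: 17.08
tcp_pos: [542.5, 383.3, 112.9]
tool_rot: [-180.0, -0.0, 151.7]
force: [0.9, 0.5, -1.5]
gripper_width: 11.7
grasp_force: 40.0
```

```bash
python3 -c "
from h import *
o=telemetry.get_obs();print(o['tcp_pos'],o['tool_rot'],o['force'],o['wrist_torque'])"
```

```text
[542.48508792 383.28777071 112.91475687] [-1.79997258e+02 -3.42664683e-04  1.51730400e+02] [ 0.91302133  0.51928046 -1.46362522] [ 0.00109398 -0.01970627 -0.02379973]
```

Request:
arm_command(steps=[0, 0, -0.05, 0, 0, -0.0001, 0, 0, 0, -0.05, 0, 0, -0.0001, 0, 0, 0, -0.05, 0, 0, -0.0001, 0, 0, 0, -0.05, 0, 0, -0.0001, 0, 0, 0, 0, 0, 0, 0, 0])

```text
clock: 17.7
tcp_pos: [542.4, 383.3, 112.3]
tool_rot: [-180.0, -0.0, 140.3]
force: [1.5, 0.8, -3.6]
gripper_width: 11.8
grasp_force: 40.0
```

```bash
python3 -c "
from h import *
o=telemetry.get_obs();print(o['tcp_pos'],o['tool_rot'],o['force'],o['wrist_torque'])"
```

```text
[542.44732089 383.27834425 112.2798062 ] [-1.79987166e+02 -6.26437604e-03  1.40275967e+02] [ 1.47863583  0.78046214 -3.62159717] [ 0.20739394 -0.15466337 -0.00823342]
```

Request:
arm_command(steps=[0, 0, -0.05, 0, 0, -0.0001, 0, 0, 0, -0.05, 0, 0, -0.0001, 0, 0, 0, -0.05, 0, 0, -0.0001, 0, 0, 0, 0, 0, 0, 0])

```text
invalid input at $.steps: expected a multiple of 7 numbers
```

```bash
python3 -c "
from h import *
o=telemetry.get_obs();print(o['tcp_pos'],o['tool_rot'],o['force'],o['wrist_torque'])"
```

```text
[542.44732089 383.27834425 112.2798062 ] [-1.79987166e+02 -6.26437604e-03  1.40275967e+02] [ 1.47863583  0.78046214 -3.62159717] [ 0.20739394 -0.15466337 -0.00823342]
```

Request:
arm_command(steps=[0, 0, -0.05, 0, 0, -0.0001, 0, 0, 0, -0.05, 0, 0, -0.0001, 0, 0, 0, -0.05, 0, 0, -0.0001, 0, 0, 0, -0.05, 0, 0, -0.0001, 0])

```text
clock: 18.2
tcp_pos: [542.3, 383.2, 111.7]
tool_rot: [-180.0, 0.0, 128.8]
force: [0.1, -0.5, -3.9]
gripper_width: 11.4
grasp_force: 40.2
```

```bash
python3 -c "
from h import *
o=telemetry.get_obs();print(o['tcp_pos'],o['tool_rot'],o['force'],o['wrist_torque'])"
```

```text
[542.3067999  383.21627995 111.706752  ] [-1.79957542e+02  1.83766478e-03  1.28785313e+02] [ 0.08670464 -0.50408589 -3.90513063] [-0.02601219  0.03242943  0.47448577]
```

Request:
arm_command(steps=[0, 0, -0.05, 0, 0, -0.0001, 0, 0, 0, -0.05, 0, 0, -0.0001, 0])

```text
clock: 18.45
tcp_pos: [542.3, 383.2, 111.5]
tool_rot: [-180.0, 0.0, 123.1]
force: [0.2, 0.6, -5.8]
gripper_width: 12.1
grasp_force: 40.3
```

```bash
python3 -c "
from h import *
o=telemetry.get_obs();print(o['tcp_pos'],o['tool_rot'],o['force'],o['wrist_torque'])"
```

```text
[542.34227297 383.22888083 111.54612556] [-1.79966021e+02  8.82315696e-03  1.23061903e+02] [ 0.18195158  0.56951876 -5.82424691] [ 0.07732616 -0.1989616   0.56700677]
```

Request:
arm_command(steps=[0, 0, 0, 0, 0, 0, 0, 0, 0, 0, 0, 0, 0, 0, 0, 0, 0, 0, 0, 0, 0])

```text
clock: 18.82
tcp_pos: [542.3, 383.2, 111.5]
tool_rot: [-180.0, -0.0, 123.0]
force: [1.9, 1.2, -9.2]
gripper_width: 11.7
grasp_force: 40.0
```

```bash
cat > s.py <<'E'
from h import *
o=telemetry.get_obs();print(o['clock'],o['tcp_pos'],o['tool_rot'][2],o['force'],o['wrist_torque'],o['gripper_width'])
E
python3 s.py
```

```text
18.825 [542.30106125 383.22414898 111.48855793] 123.0131418279161 [ 1.8948821   1.21119945 -9.16025977] [ 0.27884428 -0.18683229  0.255277  ] 11.700313531593624
```

Request:
arm_command(steps=[0, 0, -0.04, 0, 0, -0.0001, 0, 0, 0, -0.04, 0, 0, -0.0001, 0, 0, 0, 0, 0, 0, 0, 0, 0, 0, 0, 0, 0, 0, 0])

```text
clock: 19.32
tcp_pos: [542.2, 383.2, 111.4]
tool_rot: [-179.9, 0.0, 118.4]
force: [0.1, 0.2, -9.7]
gripper_width: 11.9
grasp_force: 40.1
```

```bash
python3 s.py
```

```text
19.325 [542.23336303 383.1708186  111.38662028] 118.43070686808512 [ 0.14626432  0.20948596 -9.74667972] [0.03119435 0.07552015 0.30511148] 11.945222601927256
```

Request:
arm_command(steps=[0, 0, 0, 0, 0, -0.0003, 0, 0, 0, 0, 0, 0, 0, 0, 0, 0, 0, 0, 0, 0, 0, 0, 0, 0, 0, 0, 0, 0, 0, 0, 0, 0, 0, 0, 0])

```text
clock: 19.95
tcp_pos: [542.3, 383.2, 111.3]
tool_rot: [-180.0, 0.0, 118.4]
force: [-4.4, -2.2, -8.5]
gripper_width: 11.7
grasp_force: 40.1
```

```bash
python3 s.py
```

```text
19.95 [542.3015668  383.2101982  111.33012618] 118.36565269873033 [-4.44676354 -2.19222723 -8.52923894] [-0.46641759  0.78690758  0.37365317] 11.668100610481178
```

Request:
arm_command(steps=[0, 0, -0.04, 0, 0, -0.0001, 0, 0, 0, -0.04, 0, 0, -0.0001, 0, 0, 0, 0, 0, 0, 0, 0, 0, 0, 0, 0, 0, 0, 0, 0, 0, 0, 0, 0, 0, 0, 0, 0, 0, 0, 0, 0, 0])

```text
clock: 20.7
tcp_pos: [542.7, 383.4, 111.3]
tool_rot: [180.0, -0.0, 113.8]
force: [1.3, 1.7, -10.4]
gripper_width: 11.7
grasp_force: 40.1
```

```bash
python3 s.py
```

```text
20.7 [542.68717992 383.37123268 111.30608756] 113.78960152888791 [  1.3293247    1.68414272 -10.38912117] [ 0.20445543 -0.34899135  0.42431807] 11.717425110118356
```

Request:
arm_command(steps=[0, 0, 0, 0, 0, 0, 0, 0, 0, 0, 0, 0, 0, 0, 0, 0, 0, 0, 0, 0, 0, 0, 0, 0, 0, 0, 0, 0, 0, 0, 0, 0, 0, 0, 0, 0, 0, 0, 0, 0, 0, 0])

```text
clock: 21.45
tcp_pos: [542.6, 383.3, 111.3]
tool_rot: [180.0, -0.0, 113.8]
force: [4.4, 2.6, -9.5]
gripper_width: 11.7
grasp_force: 40.1
```

```bash
python3 s.py; python3 - <<'E'
from h import *
m,im=snap('wrist','w3.png')
cv2.imwrite('pics/w3c.png',cv2.resize(im[180:330,180:380,::-1],None,fx=4,fy=4,interpolation=cv2.INTER_CUBIC))
E
python3 s.py
```

```text
21.45 [542.61411385 383.34563797 111.28091753] 113.77564210507224 [ 4.44301083  2.64017965 -9.53328799] [ 0.47827501 -0.87382889  0.439393  ] 11.723489571066338
21.5 [542.61306728 383.34956106 111.28846096] 113.77614538215524 [ 4.71159087  2.75776733 -9.748798  ] [ 0.51789507 -0.89793552  0.41203136] 12.001766682513965
```

View pics/w3c.png

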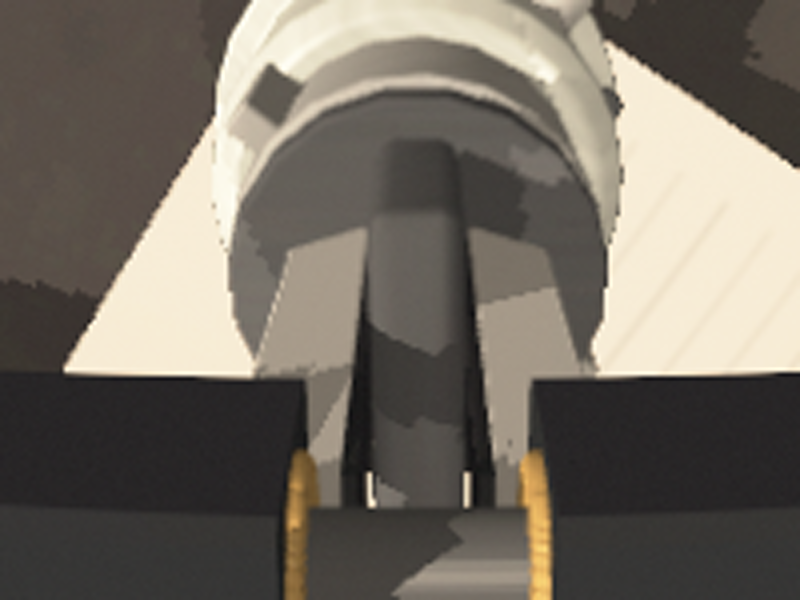

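The bar sits square in the fingers and the head covers the neck. A residual torque of about 0.42 N m stays. I'll check with one more small turn, following down in z.

Request:
arm_command(steps=[0, 0, -0.02, 0.0002, 0.0001, -0.0003, 0, 0, 0, -0.02, 0, 0, -0.0002, 0])

```text
clock: 21.75
tcp_pos: [542.6, 383.4, 111.2]
tool_rot: [-180.0, 0.0, 111.4]
force: [0.3, 0.3, -2.5]
gripper_width: 12.1
grasp_force: 40.6
```

```bash
python3 s.py
```

```text
21.75 [542.59805747 383.39245648 111.20347715] 111.41586239780354 [ 0.29838189  0.28576676 -2.5301617 ] [-0.03882144  0.11365579  0.64896803] 12.07843330966096
```

Request:
arm_command(steps=[0, 0, 0, 0, 0, 0, 0, 0, 0, 0, 0, 0, 0, 0, 0, 0, 0, 0, 0, 0, 0, 0, 0, 0, 0, 0, 0, 0])

```text
clock: 22.25
tcp_pos: [542.7, 383.4, 111.1]
tool_rot: [180.0, -0.0, 111.5]
force: [-2.2, -1.8, 2.0]
gripper_width: 11.4
grasp_force: 40.4
```

```bash
python3 s.py
```

```text
22.25 [542.65014184 383.40925785 111.09667673] 111.49276805934635 [-2.2199316  -1.8372954   1.95479347] [-0.31245991  0.60960441  0.63960356] 11.365933638334884
```

A 0.04 rad turn added 0.22 N m and the torque held at 0.64 N m, so this is the firm end. The plug is snug and I'm letting go.

Request:
arm_command(steps=[0, 0, 0, 0, 0, 0, 0.02, 0, 0, 0, 0, 0, 0, 0.035, 0, 0, 0, 0, 0, 0, 0.05, 0, 0, 0, 0, 0, 0, 0.05, 0, 0, 0, 0, 0, 0, 0.05, 0, 0, 0, 0, 0, 0.01, 0.05, 0, 0, 0, 0, 0, 0.03, 0.05, 0, 0, 0, 0, 0, 0.03, 0.05, 0, 0, 0, 0, 0, 0.03, 0.05, 0, 0, 0, 0, 0, 0.02, 0.05, 0, 0, 0, 0, 0, 0, 0.05, 0, 0, 0, 0, 0, 0, 0.05])

```text
clock: 23.75
tcp_pos: [542.5, 383.2, 229.9]
tool_rot: [-179.9, 0.0, 111.5]
force: [-0.2, -0.3, 0.4]
gripper_width: 49.6
grasp_force: 0.0
```

```bash
python3 s.py; python3 - <<'E'
from h import *
_,a=snap('wrist','w4.png'); _,b=snap('top','t4.png'); _,c=snap('scene','s4.png')
A=cv2.resize(c[190:290,210:310],(400,400),interpolation=cv2.INTER_CUBIC)
B=cv2.resize(a[120:270,210:360],(400,400),interpolation=cv2.INTER_CUBIC)
cv2.imwrite('pics/f.png',np.hstack([A,B])[:,:,::-1])
E
```

```text
23.75 [542.45799667 383.23464706 229.85073745] 111.48636127983616 [-0.24531365 -0.2609608   0.40551433] [-0.07460371  0.06378502 -0.00536984] 49.55190078745162
```

View pics/f.png

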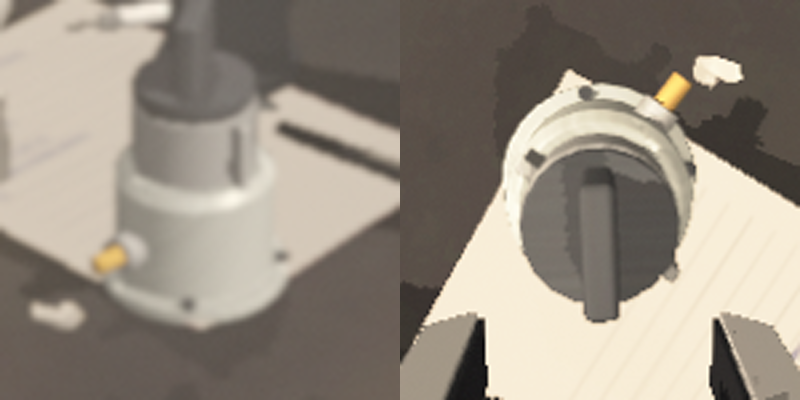

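The head sits flat on the neck with the ring squeezed: left panel head at (197,85), right panel bar at (598,240), still in line with the tool. The gripper is clear, so I'm handing in.

```bash
python3 -c "
from bench import r
print(r.finish_job())"
```

```text
the job is handed in; nothing more can be done
None
```

The smaller plug is screwed home in the reservoir and snug: I felt the 9 mm thread-start drop turning backward, then drove it forward to a holding torque of about 0.64 N m, let go with the gripper clear, and handed the job in at about 24 s.

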